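# Load the slide scanner from the dust-hooded slide carousel

### The arm

A 6-joint arm with a two-finger parallel gripper is mounted at the origin on the work surface. World frame = base frame: x ahead of the robot, y to its left, z up, the work surface at z = 0. Lengths are in mm, angles in rad, forces in N, time in s.
With the tool pointing down it reaches from about 275 to 1000 mm from the base axis. Payload 8.4 kg.
Tool frame: the origin (TCP) lies at the very end of the fingers, on their centre line; the grasp point (between the pads) lies 19 mm behind it; z points along the fingers, y is the direction in which the jaws open and shut (so a half turn about z gives the same grasp; the last joint's range is limited). The gripper opens to 85 mm and grips with 20 to 120 N. Pads are 22 mm wide; open, the fingers measure 114 mm over their backs; the gripper's body (76 mm by 85 mm) begins 54 mm behind the grasp point. The pads swing forward as they close: fully open they stand 13 mm farther back than shut.
Start: joints at [1.272, 0.353, 1.633, -0, 1.155, -0.002], TCP at [182.787, 597.676, 199.281] pointing down, gripper open.
Joint ranges: [-2.63, 2.63], [-0.92, 2.1], [0.06, 2.66], [-1.3, 4.44], [0, 2.69], [-3.02, 3.02]. Speed limits (rad/s): [2.22, 2.22, 2.79, 3.14, 3.14, 3.14].

### API

Orientations are given as [roll, pitch, yaw] about the fixed x, y, z axes, in that order (R = Rz(yaw) Ry(pitch) Rx(roll)).
In Python, from rig import sense, grab_frame, get_calibration, sign_off, boxes_of, trace gives the robot as it stands.
- The arm moves only by the tool servo_tool, never from a script. Its argument "rows" is a list of rows, each a list of 3 entries, a list of its own where there are three numbers: the finger opening in mm, from 0 to 85.4, then the shift along the tool's x, y, z in mm, then the turn, a rotation vector about the tool's x, y, z in degrees. A call has 1 to 8 rows; each row shifts and turns the commanded pose from where the row before left it, along the tool's axes as they then stand; what a row does not reach is not made up. A row lasts 1/8 s, in which the tool goes at most 62.5 mm and 10.7 degrees, less where a joint would pass 70% of its speed; a pose out of reach is approached as far as the arm can. A call is refused whole if a number of a shift passes 62.5 or a number of a turn 10.7, either way. A call with a gripper value outside its range is refused whole. The fingers move at their own pace and stop on an object; "force" is the grip in N (left out, the last holds). Time passes only in rows, so rows that do not move let the fingers close. It gives the time, the measured TCP pose, the force and the opening at its end, in the units of the state.
- sense(): the state, without advancing time (a new reading comes with each control period).
- grab_frame(name): name is "side" or "top"; returns the picture (480x640x3 uint8, blue, green, red); there is no depth.
- get_calibration(name): a dict with "intrinsics" (3x3 intrinsics, pixels), "world_to_cam" (4x4, takes a point from world to camera coordinates). Camera axes: x right, y down, z forward; pixel columns grow to the right and rows downward; lengths in mm; the calibration is good to about 2 mm. A picture is of the moment at which its call begins. get_calibration takes no time and is no camera call.
- sign_off(): hands the job in, once; it reports no verdict.
Trained networks look in the newest picture that a camera, given by its name, has taken for a name from the list of things; names that differ only in an ending like _2 or _b are one class to them, and where a whole thing is asked for, a point or a joint stands for the part that bears it (a point fixed in the world has none). Each returns a list of dicts, best first, with "conf" (0 to 1); they miss things now and then, are a little off and sometimes report something else, mostly with a low value. They report only what shows in the picture. A call takes as long as a camera call.
- boxes_of(camera, thing): "centre" ([x, y, z] in mm, in the coordinates of the camera as it stood for that picture, good to about 4 mm: the middle of the surface that is visible of it).
- trace(camera, thing): "mask" (480x640 bool, what is visible of it).
The state is a dict: "clock": time; "qpos": joint angles; "qvel": joint speeds; "joint_efforts": joint torques, N m; "eef_pos": TCP position; "tcp_rot": TCP orientation; "contact_force": force on the tool from outside, world axes, zero at the start; "wrist_torque": the same for the moment, N m; "opening": opening from 0.0 (shut) to 1.0 (fully open).
Only numpy, scipy, OpenCV 4.12 (cv2) and the standard library are available. Lean on these libraries where they do the work, as an engineer would, in place of code of your own. Each camera call takes 0.05 s, during which the arm holds its last target. There are 200 camera calls.

### The job

Turn the bench carousel by the grip bar on its hub until the tall slide magazine stands in the open side of the clear dust hood. Lift that magazine out by its carrying bar, keep it upright, set it on the scanner's loading deck with its front end towards the scanner, and slide it along between the guides, fully home, until the spring catch has clicked shut behind it; then let go. Leave the short magazine and the other things in the carousel, and do not disturb the bottle, beaker and tweezers on the bench.

Things in the scene. Friction and masses are not known exactly. Their poses are not given: they have to be found in the camera images.
- carousel_foot: Fixed grey foot (328 mm across) of the slide carousel, carrying a fixed clear dust hood: 4 mm wall at 160 mm radius, flat roof with its top 150 mm above the bench. The hood is open, wall and roof, over 60 degrees either side of this body's own -x direction. Origin on the bench on the carousel's vertical axis.
- carousel: White rotor, 300 mm across, turning freely and endlessly about its vertical axis; stays where left (friction 0.1 N m). Six 60-degree compartments, floor 26, wall tops 66, rim 33 mm above the bench. Origin on the axis, 16 mm above the bench. The tall magazine stands along this body's -x: it is in mid-opening when this body's x axis points the same way as carousel_foot's.
- carousel_grip (a point): Middle of the grey grip bar on the rotor's hub, on the carousel's axis, above the hood: 60 mm long along the rotor's x, 14 mm wide along its y, from 166 to 192 mm above the bench, on a thin stem; this point 179 mm above it. Pinch it across its width and twist it about the vertical to turn the rotor.
- hood_opening (a point): Point in the middle of the hood's open side, 102 mm from the carousel's axis, at the height of the rotor's floor (26 mm): where the tall magazine is to be brought before picking.
- magazine: The tall slide magazine, 0.15 to 0.31 kg, aluminium: foot plate 85 (x) by 44 (y) by 8 mm thick, on it a body 83 x 32 mm rising to 72 mm, above it a black carrying bar. Origin at the centre of its underside, z up. +x is its front: the open end with the white slide labels (the back is a closed plate). The front points outwards in the carousel and goes into the scanner first.
- magazine_bar (a point): Middle of the tall magazine's carrying bar: 50 mm long along the magazine's x, 12 mm wide along its y, 14 mm high; this point is 99 mm above the magazine's underside and 10 mm behind its middle. Beside and below the bar it is free down to the body's top at 72 mm.
- magazine_front (a point): Middle of the front edge of the tall magazine's foot plate, 42.5 mm ahead of its origin, 4 mm above its underside.
- scanner: Fixed slide scanner: white housing 165 mm high with a grey loading deck, 100 mm wide, its top 30 mm above the bench. Origin on the bench under the magazine's home place. The magazine slides in along this body's +x, its own x the same way. Deck from x = -200 mm to the housing's front at x = +28 (y -205 to +85), where its front enters a mouth 68 mm wide, 118 mm above the bench.
- dock_home (a point): Point on the deck's top where the centre of the magazine's underside lies when it is home (scanner x = 0, y = 0). The end stop lets it go 2 mm further. From 22 mm before this point inwards (tapered lead-in from 40 mm), lips 10.5 mm above the deck cover the foot plate's edges: the magazine can only be slid in along the deck, not lowered in.
- dock_entry (a point): Point on the deck's top, on the channel's centre line, 145 mm before dock_home (scanner x = -145). With the magazine's centre set down here its front is just inside the flared guides, which are 66 mm apart at scanner x = -132 and narrow to 47 mm from x = -103 on (foot plate 44 mm). Axes are the scanner's.
- catch (a joint): Spring catch, a steel arm on a vertical pivot on the scanner's -y side of the channel: 0 rad at rest, nose 7 mm inside the foot plate's edge. The magazine's front edge pushes the ramped nose aside (up to about 0.15 rad, 2 to 8 N of push) over the last 110 mm; it springs back to 0 behind the foot plate at about 1 mm short of home.
- catch_nose (a point): Tip of the catch's nose, at rest 43.5 mm before dock_home and 15 mm to the scanner's -y side, just above the deck.
- short_magazine: Short slide magazine in another compartment of the carousel: same foot plate, but only 62 mm high. Not to be taken. Origin at the centre of its underside.
- slide_box: White slide box, 80 x 34 x 45 mm, in another compartment of the carousel. Origin under its centre.
- specimen_pot: Round lidded specimen pot, 53 mm across and 38 mm high, in another compartment of the carousel. Origin under its centre.
- oil_bottle: Amber immersion-oil bottle, 32 mm across, 62 mm high, on the bench. Origin under its centre.
- beaker: Glass beaker, 52 mm across, 70 mm high, on the bench. Origin under its centre.
- tweezers: Steel tweezers lying on the bench, 110 mm long, 6 mm high. Origin under their middle.

How it is judged (in metres and radians):
On the way, in this order (a step that is already met when the one before it is completed fails the run):
1. the carousel has been turned so that the tall magazine stands in the hood's open side (within 55 mm of its middle), still on the rotor (horizontal distance between magazine and hood_opening below 0.055 m and height (world z) of magazine below 0.036 m), for 0.1 s.
2. the magazine, sliding in along the deck, pushes the catch aside (value of joint catch above 0.06 rad and contact force between magazine and scanner above 0.3 N and x of magazine in the frame of scanner between -0.09 and 0 m and z of magazine in the frame of scanner below 0.036 m), for 0.1 s.
At the end, for the whole second after the job is handed in: The tall magazine lies home in the scanner's dock, front first: its origin within 3 mm before and 4 mm beyond dock_home along the scanner's x, within 4 mm across and in height, upright within 0.06 rad and at rest, and the catch has sprung back behind it (under 0.05 rad) (x of magazine in the frame of scanner between -0.003 and 0.004 m and y of magazine in the frame of scanner between -0.004 and 0.004 m and z of magazine in the frame of scanner between 0.026 and 0.034 m and x of magazine_front in the frame of scanner above 0.035 m and angle between magazine's own z axis and vertical below 0.06 rad and value of joint catch below 0.05 rad and linear speed of magazine below 0.02 m/s); the robot touches nothing.
It fails at once if the loaded magazine is tipped by more than 0.6 rad (35 degrees) (angle between magazine's own z axis and vertical above 0.6 rad).
It fails at once if another thing is taken or thrown out of the carousel (over 150 mm from its axis) (horizontal distance between any of short_magazine, slide_box, specimen_pot and carousel above 0.15 m).
It fails at once if a thing on the bench is shifted by more than 30 mm (distance of any of oil_bottle, beaker, tweezers from where it was at the start of the episode above 0.03 m).
It also fails if it takes over 72 s, if anything falls off the work surface, if the arm or the gripper's body presses on something with over 40 N, if the wrist force passes 120 N, or if a joint passes its speed limit or range.

## Working session

There is one attempt and no reset: what is moved stays moved. The work goes in short steps, Python scripts to look and compute and a tool call to move; the robot and the scene stay as the last step left them, time stands still between calls to the robot, and variables do not carry over. Pictures are saved under pics/ and viewed, about 8 in all and at most 12, crops included, and the job is handed in when it is done.

Besides the shell and the picture viewer there is one more tool, called after "Request:" in YAML: its name, and indented under it one key for each argument. servo_tool: Moves the arm, as the interface text tells. Its arguments: {"type":"object","properties":{"rows":{"type":"array","items":{"type":"array"}},"force":{"type":"number"}},"required":["rows"]}

```bash
mkdir -p pics; ls
cat > h.py <<'E'
import numpy as np, cv2
from rig import *
def cal(c):
    d=get_calibration(c); return np.array(d["intrinsics"],float),np.array(d["world_to_cam"],float)
def toworld(c,p):
    K,T=cal(c); return (np.linalg.inv(T)@np.r_[p,1])[:3]
def proj(c,P):
    K,T=cal(c); q=K@(T@np.r_[P,1])[:3]; return q[:2]/q[2]
def onz(c,uv,z):
    K,T=cal(c); R=T[:3,:3]; o=-R.T@T[:3,3]; d=R.T@np.linalg.inv(K)@np.r_[uv,1]
    return o+d*(z-o[2])/d[2]
def tri(uv1,uv2,c1="side",c2="top"):
    A=[]
    for c,uv in((c1,uv1),(c2,uv2)):
        K,T=cal(c);P=K@T[:3]
        A+=[uv[0]*P[2]-P[0],uv[1]*P[2]-P[1]]
    A=np.array(A); return np.linalg.lstsq(A[:,:3],-A[:,3],rcond=None)[0]
E
python3 - <<'E'
from h import *
for c in("side","top"):
    im=grab_frame(c); cv2.imwrite(f"pics/{c}0.png",im)
    K,T=cal(c); print(c,(-T[:3,:3].T@T[:3,3]).round(),K[0,0])
    for t in "carousel_foot carousel carousel_grip magazine magazine_bar scanner catch short_magazine slide_box specimen_pot oil_bottle beaker tweezers".split():
        for b in boxes_of(c,t)[:2]:
            w=toworld(c,b["centre"]); print(c,t,round(b["conf"],2),w.round(),proj(c,w).round())
print(sense())
E
```

```text
pics
side [169. 245. 940.] 443.2654382593669
side carousel_foot 0.56 [ 566. -321.  146.] [431. 191.]
side carousel 0.84 [ 555. -266.   26.] [409. 235.]
side carousel 0.75 [ 622. -318.   48.] [408. 202.]
side carousel_grip 0.71 [ 552. -267.   27.] [410. 236.]
side carousel_grip 0.5 [ 622. -319.   45.] [408. 203.]
side magazine 0.67 [ 626. -317.   51.] [407. 201.]
side magazine 0.3 [527. 148.  47.] [272. 335.]
side magazine_bar 0.44 [ 621. -317.   48.] [408. 203.]
side scanner 0.57 [575. 353. 163.] [154. 355.]
side catch 0.63 [529. 150.  44.] [271. 335.]
side catch 0.39 [ 567. -320.  148.] [430. 190.]
side short_magazine 0.63 [ 546. -187.   61.] [388. 246.]
side slide_box 0.95 [ 471. -256.   72.] [433. 251.]
side slide_box 0.32 [529. 150.  44.] [271. 335.]
side oil_bottle 0.49 [726. -29.  35.] [291. 235.]
side beaker 0.76 [754.  61.  48.] [253. 242.]
side tweezers 0.66 [664. -13.   1.] [300. 262.]
side tweezers 0.25 [ 472. -255.   71.] [432. 250.]
top [ 436.  -64. 1043.] 518.1255541968335
top carousel_foot 0.94 [ 582. -336.  150.] [488. 254.]
top carousel 0.83 [ 555. -241.   25.] [421.
[... 563 characters left out ...]
 [671. -12.   8.] [307. 220.]
{'clock': 1.4, 'qpos': array([ 1.27159945e+00,  3.53007840e-01,  1.63339350e+00,  2.66665404e-05,
        1.15519948e+00, -2.37905081e-03]), 'qvel': array([-0.00115372, -0.0009171 ,  0.00113576,  0.00090707,  0.00195569,
       -0.00034422]), 'joint_efforts': array([-1.17061368e-04, -6.05179381e+01, -3.42421496e+01, -1.37390853e-04,
        1.39916392e-03,  2.54152326e-05]), 'eef_pos': array([182.77956035, 597.68190746, 199.2788543 ]), 'tcp_rot': array([-3.14158455e+00, -2.44158236e-05,  2.84476406e+00]), 'contact_force': array([ 0.11911502,  0.36711124, -0.09620753]), 'wrist_torque': array([-0.01969365,  0.02839538, -0.03131928]), 'opening': 1.0015057214466778}
```

View pics/top0.png

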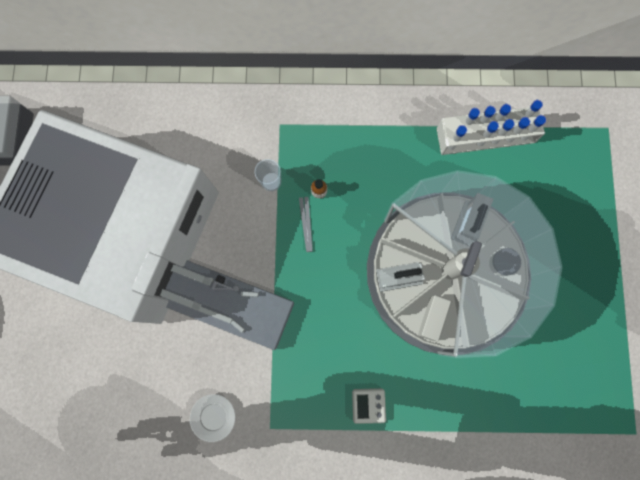

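View pics/side0.png

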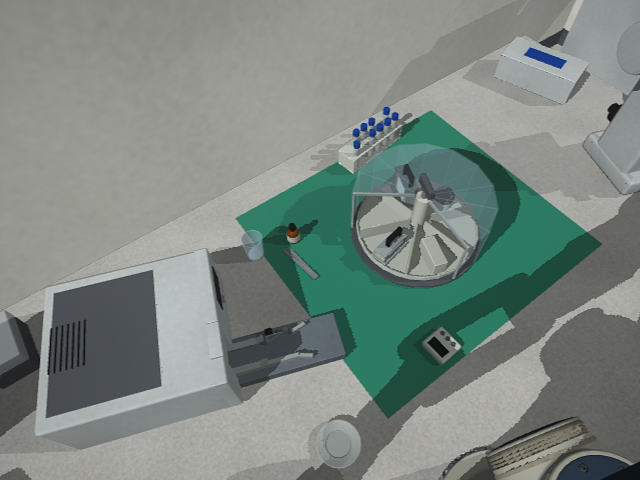

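The top view shows the tall magazine under the hood at about (475,215). The short one is in the open side at (407,273), the grip bar is near (472,258), and the scanner deck runs to (285,320). I'll take enlarged crops next.

Run:
```python
from h import *
im=cv2.imread("pics/top0.png")
cv2.imwrite("pics/c1.png",cv2.resize(im[165:365,360:570],None,fx=3,fy=3,interpolation=cv2.INTER_CUBIC))
cv2.imwrite("pics/c2.png",cv2.resize(im[240:360,140:300],None,fx=5,fy=5,interpolation=cv2.INTER_CUBIC))
```

```text
(no output)
```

View pics/c1.png

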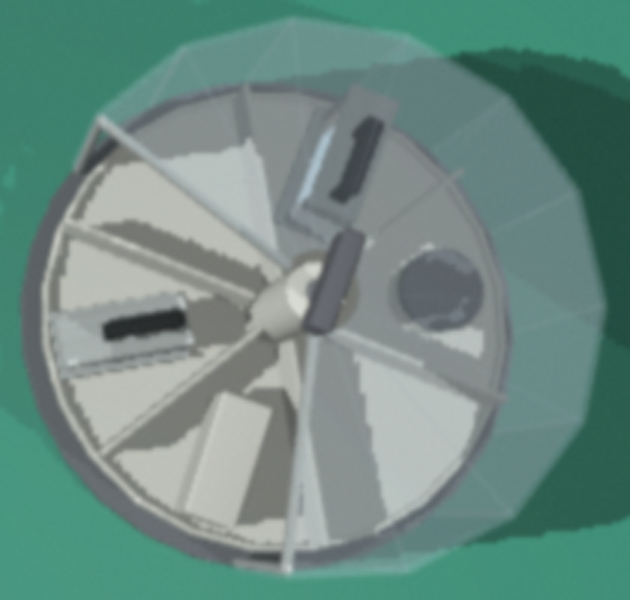

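View pics/c2.png

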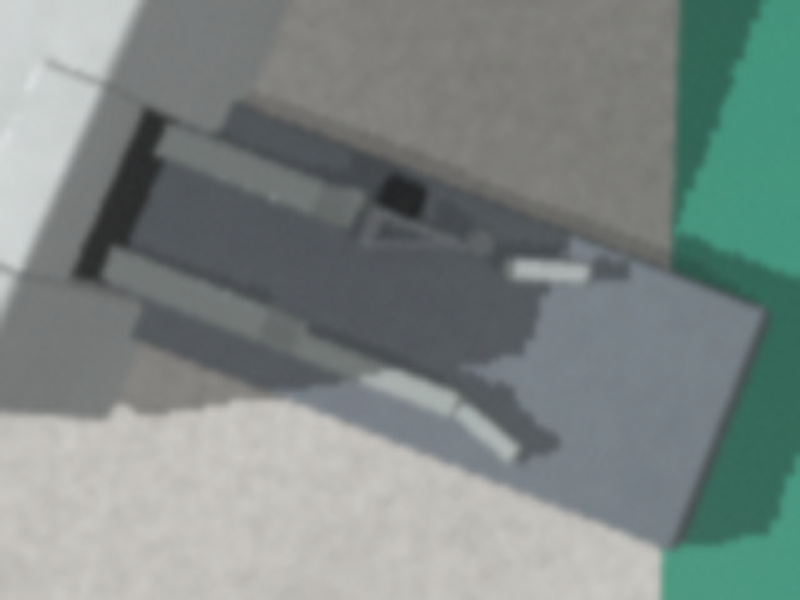

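Crops: the grip bar runs (320,325)–(350,235) in c1, and the hood roof corners are at (100,118) and (288,568). In c2 the deck-end corners are at (768,312) and (675,545), with guides at (370,375)–(455,408) and (510,268)–(590,272).

Run:
```python
from h import *
c1=lambda x,y:np.array([360+x/3,165+y/3]); c2=lambda x,y:np.array([140+x/5,240+y/5])
f=lambda p,z:onz("top",p,z)[:2]
a,b=f(c1(316,328),192),f(c1(352,234),192); g=f(c1(338,281),192);print("grip",a,b,g,np.degrees(np.arctan2(*(b-a)[::-1])))
h1,h2=f(c1(100,118),150),f(c1(288,570),150); print("hood",h1,h2)
m=(h1+h2)/2; 
d=h2-h1; L=np.linalg.norm(d); n=np.array([-d[1],d[0]])/L
for s in(1,-1): print("axis cand",m+s*n*L/2/np.tan(np.radians(60)), "opening dir",np.degrees(np.arctan2(*(-s*n)[::-1])),"R",L/2/np.sin(np.radians(60)))
w1,w2=f(c1(100-22,165),17),f(c1(237,563),17);print("hood bottom",w1,w2)
p,q=f(c1(340,195),106),f(c1(375,125),106);print("magbar",(p+q)/2,np.degrees(np.arctan2(*(q-p)[::-1])))
e1,e2=f(c2(768,312),30),f(c2(675,547),30);print("deck",e1,e2,np.linalg.norm(e1-e2))
d=e2-e1; u=np.array([-d[1],d[0]])/np.linalg.norm(d); 
if u@(np.array([600,300])-e1)<0:u=-u
print("scanner yaw",np.degrees(np.arctan2(u[1],u[0])),"origin",(e1+e2)/2+200*u)
# long edges
s1,s2=f(c2(235,102),30),f(c2(768,312),30);print("long edge yaw",np.degrees(np.arctan2(*(s1-s2)[::-1])))
s1,s2=f(c2(135,338),30),f(c2(675,547),30);print("long edge2 yaw",np.degrees(np.arctan2(*(s1-s2)[::-1])))
k=trace("top","carousel"); grab_frame("side")
```

```text
grip [ 540.12159269 -283.92313305] [ 592.82672142 -305.78224613] [ 566.3534384  -296.99623859] -22.52591501245119
hood [ 668.64526768 -171.78992167] [ 408.81291522 -274.17489887]
axis cand [ 568.28508852 -297.98954959] opening dir 111.5065456719508 R 161.24053971673231
axis cand [ 509.17309437 -147.97527095] opening dir -68.49345432804921 R 161.24053971673231
hood bottom [ 670.41575562 -172.65441184] [ 408.76796684 -272.84619725]
magbar [ 655.23468193 -335.55185332] -27.69072226104558
deck [501.12739898   9.69901802] [411.20997288  43.10304879] 95.92170133402452
scanner yaw 69.6201325404205 origin [525.81722283 213.88191592]
long edge yaw 69.39832439925142
long edge2 yaw 70.13347295377089
```

```bash
cat > plan.py <<'E'
import numpy as np, json
from rig import sense
def plan(x,y,z,yaw,n,opening,start=None):
    """rows from present pose (tool down) to x,y,z mm, yaw deg"""
    if start is None:
        s=sense(); p=np.array(s["eef_pos"]); w=np.degrees(s["tcp_rot"][2]); print("at",p.round(1),round(w,1))
        d=yaw-w
        if d>200:w+=360
        if d<-200:w-=360
    else: p,w=np.array(start[:3],float),start[3]
    rows=[]; t=np.array([x,y,z],float)
    for i in range(n):
        k=n-i; dp=(t-p)/k; dw=(yaw-w)/k
        c,s_=np.cos(np.radians(w)),np.sin(np.radians(w)); R=np.array([[c,s_,0],[s_,-c,0],[0,0,-1]])
        sh=(R.T@dp).round(1); tz=round(-dw,2)
        rows.append([opening,sh.tolist(),[0,0,tz]]); p=p+R@sh; w-=tz
    for i in range(0,n,8): print(json.dumps(rows[i:i+8]).replace(" ",""))
    return [*p,w]
E
python3 - <<'E'
from plan import *
s=plan(567,-297.5,260,-22.8,24,85)
print(s); plan(567,-297.5,163,-22.8,4,40,s)
E
```

```text
at [182.8 597.7 199.3] 163.0
[[85,[-26.2,-31.0,-2.5],[0,0,7.74]],[85,[-30.2,-27.2,-2.5],[0,0,7.74]],[85,[-33.5,-22.9,-2.5],[0,0,7.74]],[85,[-36.3,-18.1,-2.5],[0,0,7.74]],[85,[-38.4,-13.1,-2.5],[0,0,7.74]],[85,[-39.8,-7.8,-2.5],[0,0,7.74]],[85,[-40.5,-2.4,-2.5],[0,0,7.74]],[85,[-40.5,3.1,-2.5],[0,0,7.74]]]
[[85,[-39.7,8.6,-2.5],[0,0,7.74]],[85,[-38.2,13.8,-2.5],[0,0,7.74]],[85,[-36.0,18.8,-2.6],[0,0,7.74]],[85,[-33.1,23.5,-2.5],[0,0,7.74]],[85,[-29.6,27.7,-2.6],[0,0,7.74]],[85,[-25.6,31.5,-2.5],[0,0,7.74]],[85,[-21.1,34.6,-2.6],[0,0,7.74]],[85,[-16.3,37.2,-2.5],[0,0,7.74]]]
[[85,[-11.1,39.0,-2.6],[0,0,7.74]],[85,[-5.8,40.2,-2.5],[0,0,7.74]],[85,[-0.3,40.6,-2.6],[0,0,7.75]],[85,[5.2,40.3,-2.5],[0,0,7.74]],[85,[10.5,39.2,-2.6],[0,0,7.75]],[85,[15.7,37.4,-2.5],[0,0,7.74]],[85,[20.7,34.9,-2.6],[0,0,7.75]],[85,[25.2,31.9,-2.5],[0,0,7.74]]]
[np.float64(567.031747028976), np.float64(-297.53530759254915), np.float64(259.9682165864858), np.float64(-22.795727010402047)]
[[40,[-0.0,-0.0,24.2],[0,0,0.0]],[40,[-0.0,-0.0,24.3],[0,0,0.0]],[40,[-0.0,-0.0,24.2],[0,0,0.0]],[40,[-0.0,-0.0,24.3],[0,0,0.0]]]
```

Request:
servo_tool:
  rows:
    - [85,[-26.2,-31.0,-2.5],[0,0,7.74]]
    - [85,[-30.2,-27.2,-2.5],[0,0,7.74]]
    - [85,[-33.5,-22.9,-2.5],[0,0,7.74]]
    - [85,[-36.3,-18.1,-2.5],[0,0,7.74]]
    - [85,[-38.4,-13.1,-2.5],[0,0,7.74]]
    - [85,[-39.8,-7.8,-2.5],[0,0,7.74]]
    - [85,[-40.5,-2.4,-2.5],[0,0,7.74]]
    - [85,[-40.5,3.1,-2.5],[0,0,7.74]]

```text
clock: 2.5
eef_pos: [311.1, 298.1, 219.6]
tcp_rot: [3.141, -0.0, 1.76]
contact_force: [0.2, 0.2, 0.3]
opening: 0.996
```

Request:
servo_tool:
  rows:
    - [85,[-39.7,8.6,-2.5],[0,0,7.74]]
    - [85,[-38.2,13.8,-2.5],[0,0,7.74]]
    - [85,[-36.0,18.8,-2.6],[0,0,7.74]]
    - [85,[-33.1,23.5,-2.5],[0,0,7.74]]
    - [85,[-29.6,27.7,-2.6],[0,0,7.74]]
    - [85,[-25.6,31.5,-2.5],[0,0,7.74]]
    - [85,[-21.1,34.6,-2.6],[0,0,7.74]]
    - [85,[-16.3,37.2,-2.5],[0,0,7.74]]

```text
clock: 3.5
eef_pos: [439.3, -0.5, 239.9]
tcp_rot: [3.141, -0.001, 0.679]
contact_force: [0.7, 0.2, -0.5]
opening: 0.996
```

Request:
servo_tool:
  rows:
    - [60,[-11.1,39.0,-2.6],[0,0,7.74]]
    - [60,[-5.8,40.2,-2.5],[0,0,7.74]]
    - [60,[-0.3,40.6,-2.6],[0,0,7.75]]
    - [60,[5.2,40.3,-2.5],[0,0,7.74]]
    - [60,[10.5,39.2,-2.6],[0,0,7.75]]
    - [60,[15.7,37.4,-2.5],[0,0,7.74]]
    - [60,[20.7,34.9,-2.6],[0,0,7.75]]
    - [60,[25.2,31.9,-2.5],[0,0,7.74]]

```text
clock: 4.5
eef_pos: [567.5, -298.8, 260.1]
tcp_rot: [-3.142, -0.0, -0.402]
contact_force: [-0.0, -0.5, -0.3]
opening: 0.703
```

Request:
servo_tool:
  rows:
    - [45,[0,0,24],[0,0,0]]
    - [45,[0,0,24],[0,0,0]]
    - [45,[0,0,24],[0,0,0]]
    - [45,[0,0,24],[0,0,0]]
    - [45,[0,0,0],[0,0,0]]

```text
clock: 5.12
eef_pos: [565.8, -296.9, 162.2]
tcp_rot: [-3.141, 0.004, -0.398]
contact_force: [0.7, 0.4, 0.3]
opening: 0.529
```

Run:
```python
from h import *
a=grab_frame("top")[195:315,410:540]; b=grab_frame("side")[130:250,360:490]
cv2.imwrite("pics/g.png",cv2.resize(np.hstack([a,b]),None,fx=3,fy=3))
print(sense()["eef_pos"],sense()["qpos"],proj("side",[567,-297,182]),proj("top",[567,-297,182]))
```

```text
[ 567.3390329  -297.6725272   164.62789991] [-4.85528428e-01  4.09489654e-01  1.63078899e+00 -1.99664960e-05
  1.10090801e+00  1.48310687e+00] [425.36607977 185.35772169] [471.05056885 259.17178686]
```

View pics/g.png

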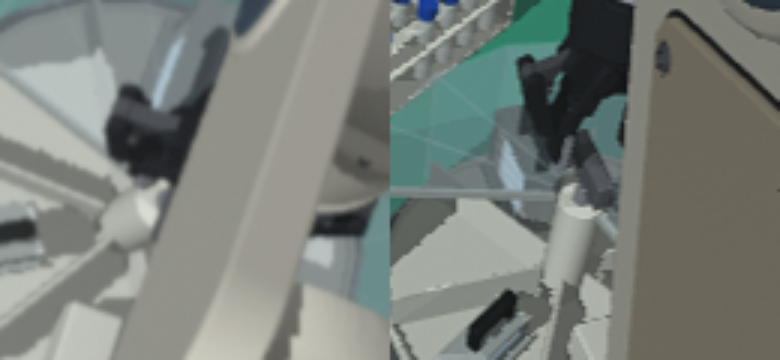

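The arm hides most of it, but the side crop shows the bar at (595,165) between the fingers. I'll close now.

Request:
servo_tool:
  rows:
    - [0,[0,0,0],[0,0,0]]
    - [0,[0,0,0],[0,0,0]]
    - [0,[0,0,0],[0,0,0]]
    - [0,[0,0,0],[0,0,0]]
    - [0,[0,0,0],[0,0,0]]
    - [0,[0,0,0],[0,0,0]]
  force: 40

```text
clock: 5.98
eef_pos: [567.0, -297.5, 163.9]
tcp_rot: [3.142, 0.0, -0.398]
contact_force: [0.2, 0.4, 0.1]
opening: -0.0
```

Run:
```python
from h import *
a=grab_frame("top")[195:315,410:540]; b=grab_frame("side")[110:230,370:500]
cv2.imwrite("pics/g2.png",cv2.resize(np.hstack([a,b]),None,fx=3,fy=3))
s=sense();print(s["eef_pos"],s["opening"],s["contact_force"])
for z in(164,183,240): print(z,proj("side",[567,-297.5,z]),proj("top",[567,-297.5,z]))
```

```text
[ 567.02234879 -297.49100441  163.94326401] 0.0017639502083058927 [ 0.08820548  0.14879424 -0.06561193]
164 [424.17718322 190.46880488] [468.54770722 260.72966931]
183 [425.60946475 184.95974645] [471.50870154 259.0870046 ]
240 [430.1991658  167.30614208] [481.20966895 253.70521893]
```

View pics/g2.png

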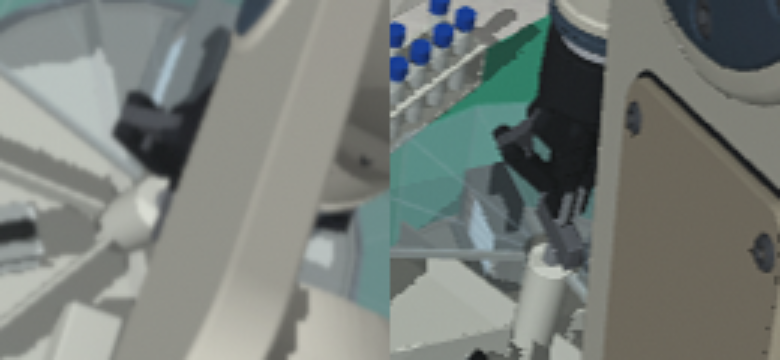

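The fingers closed on nothing (opening 0), and in the side crop the tips sit just above and behind the bar. I'll triangulate the bar from the first two pictures.

Run:
```python
from h import *
im=cv2.imread("pics/side0.png")[150:230,380:470]; a=cv2.imread("pics/top0.png")[220:300,440:510]
im=np.hstack([im,a]); cv2.imwrite("pics/s.png",cv2.resize(im,None,fx=5,fy=5,interpolation=cv2.INTER_CUBIC))
```

```text
(no output)
```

View pics/s.png

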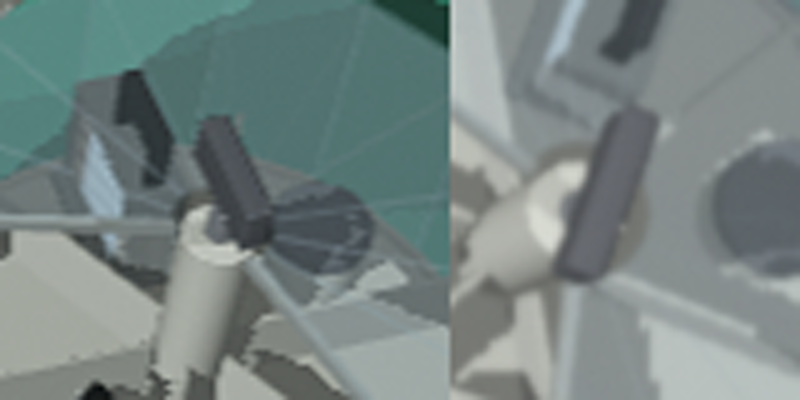

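Run:
```python
from h import *
f=tri((423.4,174),(479,243)); n=tri((431.6,193),(465,274.4)); print(f,n)
for s,t in (((423.4,174),(479,243)),((431.6,193),(465,274.4))):
    P=tri(s,t); print(proj("side",P)-s,proj("top",P)-t)
print(tri((427.4,183.4),(472.3,258.5)))
# hub top centre cream disk: side (220,232)/5 , top (555,205)
print("hubtop",tri((380+44,150+46.5),(440+22,220+41)))
```

```text
[ 592.47114562 -310.62279883  187.90962002] [ 538.79826358 -283.94848689  193.0650486 ]
[-0.88655233 -0.16125048] [0.56378144 0.67756439]
[-0.87715355 -0.15116061] [0.54305679 0.65716856]
[ 565.97463962 -297.92949475  189.42441469]
hubtop [ 565.69821669 -292.31451882  149.15090913]
```

Request:
servo_tool:
  rows:
    - [0,[0,0,0],[0,0,-4]]
    - [0,[0,0,0],[0,0,-4]]
    - [0,[0,0,0],[0,0,-4]]

```text
clock: 6.45
eef_pos: [567.0, -297.5, 163.9]
tcp_rot: [-3.142, 0.0, -0.186]
contact_force: [0.8, 0.7, 0.1]
opening: 0.003
```

Run:
```python
from h import *
s=sense();print(s["eef_pos"],s["tcp_rot"],s["opening"],s["contact_force"],s["wrist_torque"])
a=cv2.imread("pics/top0.png");b=grab_frame("top")
# region of short magazine / slide box: unobstructed
for n in("short_magazine","slide_box"):
    for q in boxes_of("top",n)[:2]: print(n,q["conf"],toworld("top",q["centre"]).round(1))
b2=grab_frame("side")[140:220,390:470]
cv2.imwrite("pics/s2.png",cv2.resize(np.hstack([b[165:365,360:470],cv2.resize(b2,(200,200),interpolation=cv2.INTER_CUBIC)]),None,fx=2.5,fy=2.5))
```

```text
[ 567.01242343 -297.52140747  163.94461435] [-3.14156621e+00  8.01692493e-05 -1.86137876e-01] 0.0027085550084894002 [0.84536699 0.73561376 0.14628833] [-0.03281983 -0.00776172 -0.01786553]
short_magazine 0.92 [ 548.2 -199.1   61.3]
slide_box 0.4 [ 643.  -278.3  151.4]
```

View pics/s2.png

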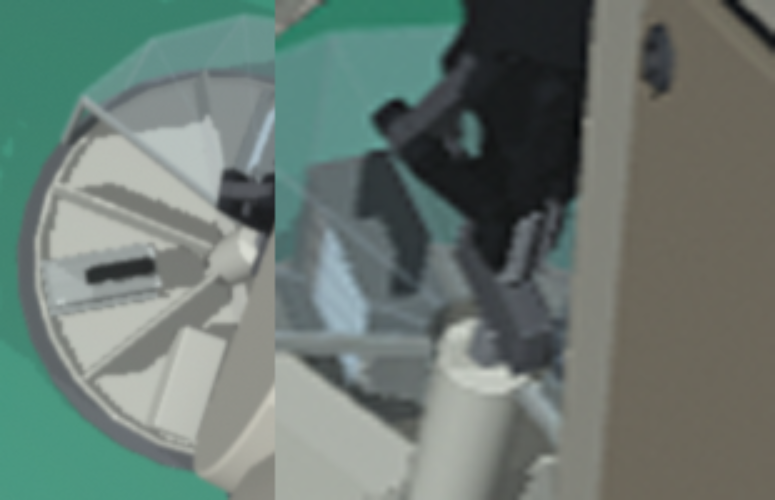

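Request:
servo_tool:
  rows:
    - [0,[0,0,1.5],[0,0,4]]
    - [0,[0,0,1.5],[0,0,4]]
    - [0,[0,0,1],[0,0,4]]
    - [0,[0,0,0],[0,0,0]]

```text
clock: 7.15
eef_pos: [567.1, -297.6, 160.1]
tcp_rot: [3.142, -0.0, -0.399]
contact_force: [0.4, -0.5, 0.3]
opening: 0.003
```

Request:
servo_tool:
  rows:
    - [0,[0,0,1],[0,0,0]]
    - [0,[0,0,1],[0,0,0]]
    - [0,[0,0,1],[0,0,0]]
    - [0,[0,0,1],[0,0,0]]
    - [0,[0,0,0],[0,0,0]]

```text
clock: 7.78
eef_pos: [567.3, -297.7, 160.0]
tcp_rot: [3.141, -0.002, -0.397]
contact_force: [-10.9, 5.0, 29.1]
opening: 0.002
```

Run:
```python
from h import *
b2=grab_frame("side")[125:225,380:480]
b2=cv2.resize(b2,(600,600),interpolation=cv2.INTER_CUBIC)
for z in(156,175,192,220):
    p=(proj("side",[567,-297.5,z])-[380,125])*6; cv2.circle(b2,tuple(int(v) for v in p),3,(0,0,255),-1)
cv2.imwrite("pics/s3.png",b2);print(sense()["eef_pos"],sense()["contact_force"])
```

```text
[ 567.26530195 -297.68017615  159.93501365] [-9.87994837  5.7105771  30.45917545]
```

View pics/s3.png

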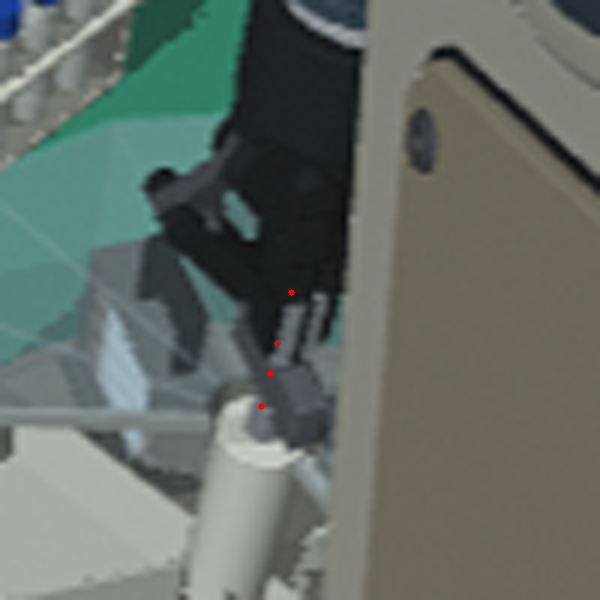

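The shut tips meet the top of the bar (192 mm) while the TCP reads about 160. So the fingertips are about 32 mm higher than the reading says. The picture agrees: the pads end at (285,362) on the bar's top face. I'll lift, open, and go in deeper while watching the force.

Request:
servo_tool:
  rows:
    - [0,[0,0,-8],[0,0,0]]
    - [45,[0,-3,0],[0,0,0]]
    - [45,[0,0,0],[0,0,0]]
    - [45,[0,0,0],[0,0,0]]
    - [45,[0,0,8],[0,0,0]]
    - [45,[0,0,5],[0,0,0]]
    - [45,[0,0,4],[0,0,0]]
    - [45,[0,0,0],[0,0,0]]

```text
clock: 8.82
eef_pos: [567.9, -294.7, 146.4]
tcp_rot: [-3.142, 0.001, -0.398]
contact_force: [-1.1, 0.0, -0.9]
opening: 0.523
```

Request:
servo_tool:
  rows:
    - [45,[0,0,3],[0,0,0]]
    - [45,[0,0,3],[0,0,0]]
    - [45,[0,0,3],[0,0,0]]
    - [45,[0,0,3],[0,0,0]]
    - [45,[0,0,0],[0,0,0]]

```text
clock: 9.45
eef_pos: [568.0, -294.6, 134.7]
tcp_rot: [-3.142, 0.001, -0.398]
contact_force: [-1.1, -0.3, 0.0]
opening: 0.525
```

Request:
servo_tool:
  rows:
    - [0,[0,0,0],[0,0,0]]
    - [0,[0,0,0],[0,0,0]]
    - [0,[0,0,0],[0,0,0]]
    - [0,[0,0,0],[0,0,0]]
    - [0,[0,0,0],[0,0,0]]
    - [0,[0,0,0],[0,0,0]]
  force: 40

```text
clock: 10.2
eef_pos: [566.5, -298.9, 135.5]
tcp_rot: [3.135, -0.0, -0.398]
contact_force: [-10.1, -17.6, 2.2]
opening: 0.159
```

Gripped: the opening is 0.159, or about 13.6 mm. I'll centre it by +4.5 along tool y, then twist +134°.

Request:
servo_tool:
  rows:
    - [0,[0,4.5,0],[0,0,0]]
    - [0,[0,0,0],[0,0,-2]]
    - [0,[0,0,0],[0,0,-4]]
    - [0,[0,0,0],[0,0,-6]]
    - [0,[0,0,0],[0,0,-6]]
    - [0,[0,0,0],[0,0,-6]]
    - [0,[0,0,0],[0,0,-6]]
    - [0,[0,0,0],[0,0,-6]]

```text
clock: 11.2
eef_pos: [566.5, -299.2, 135.5]
tcp_rot: [3.141, 0.0, 0.235]
contact_force: [-2.0, -1.5, 4.8]
opening: 0.151
```

Lateral force is now small, with 36° turned of 134°.

Request:
servo_tool:
  rows:
    - [0,[0,0,0],[0,0,-6]]
    - [0,[0,0,0],[0,0,-6]]
    - [0,[0,0,0],[0,0,-6]]
    - [0,[0,0,0],[0,0,-6]]
    - [0,[0,0,0],[0,0,-6]]
    - [0,[0,0,0],[0,0,-6]]
    - [0,[0,0,0],[0,0,-6]]
    - [0,[0,0,0],[0,0,-6]]

```text
clock: 12.2
eef_pos: [566.8, -299.6, 135.5]
tcp_rot: [3.14, 0.001, 1.073]
contact_force: [-0.3, -2.2, 3.1]
opening: 0.157
```

Request:
servo_tool:
  rows:
    - [0,[0,0,0],[0,0,-6]]
    - [0,[0,0,0],[0,0,-6]]
    - [0,[0,0,0],[0,0,-6]]
    - [0,[0,0,0],[0,0,-6]]
    - [0,[0,0,0],[0,0,-6]]
    - [0,[0,0,0],[0,0,-6]]
    - [0,[0,0,0],[0,0,-6]]
    - [0,[0,0,0],[0,0,-4]]

```text
clock: 13.2
eef_pos: [567.2, -299.6, 135.5]
tcp_rot: [3.141, 0.002, 1.875]
contact_force: [0.8, -3.4, 2.4]
opening: 0.157
```

Request:
servo_tool:
  rows:
    - [0,[0,0,0],[0,0,-3]]
    - [0,[0,0,0],[0,0,-1.2]]
    - [0,[0,0,0],[0,0,0]]
    - [45,[0,0,0],[0,0,0]]
    - [45,[0,0,0],[0,0,0]]
    - [45,[0,0,0],[0,0,0]]

```text
clock: 13.95
eef_pos: [566.1, -298.5, 134.7]
tcp_rot: [-3.141, -0.001, 1.944]
contact_force: [-0.6, -0.9, -0.1]
opening: 0.529
```

Run:
```python
from plan import *
s=plan(566,-298.5,225,111.4,3,60); plan(350,300,270,111.4,13,85,s)
```

```text
at [ 566.1 -298.5  134.7] 111.4
[[60,[0.0,-0.0,-30.1],[0,0,0.0]],[60,[0.0,-0.1,-30.1],[0,0,0.0]],[60,[0.0,-0.0,-30.1],[0,0,0.0]]]
[[85,[48.9,1.3,-3.5],[0,0,0.0]],[85,[48.9,1.3,-3.5],[0,0,0.0]],[85,[48.9,1.3,-3.5],[0,0,0.0]],[85,[48.9,1.3,-3.5],[0,0,0.0]],[85,[48.9,1.3,-3.4],[0,0,0.0]],[85,[48.9,1.4,-3.5],[0,0,0.0]],[85,[49.0,1.3,-3.4],[0,0,0.0]],[85,[48.9,1.4,-3.5],[0,0,0.0]]]
[[85,[49.0,1.3,-3.4],[0,0,0.0]],[85,[48.9,1.4,-3.5],[0,0,0.0]],[85,[49.0,1.3,-3.4],[0,0,0.0]],[85,[48.9,1.4,-3.5],[0,0,0.0]],[85,[49.0,1.3,-3.4],[0,0,0.0]]]
```

Request:
servo_tool:
  rows:
    - [45,[0,0,-30],[0,0,0]]
    - [45,[0,0,-30],[0,0,0]]
    - [45,[0,0,-30],[0,0,0]]
    - [45,[49,1.3,-3.5],[0,0,0]]
    - [45,[49,1.3,-3.5],[0,0,0]]
    - [45,[49,1.3,-3.5],[0,0,0]]
    - [45,[49,1.3,-3.5],[0,0,0]]
    - [45,[49,1.3,-3.5],[0,0,0]]

```text
clock: 14.95
eef_pos: [482.2, -67.0, 242.6]
tcp_rot: [3.142, -0.0, 1.944]
contact_force: [1.0, 0.7, 0.1]
opening: 0.525
```

Request:
servo_tool:
  rows:
    - [45,[49,1.3,-3.5],[0,0,0]]
    - [45,[49,1.3,-3.5],[0,0,0]]
    - [45,[49,1.3,-3.5],[0,0,0]]
    - [45,[49,1.3,-3.5],[0,0,0]]
    - [45,[49,1.3,-3.5],[0,0,0]]
    - [45,[49,1.3,-3.5],[0,0,0]]
    - [45,[49,1.3,-3.5],[0,0,0]]
    - [45,[49,1.3,-3.5],[0,0,0]]

```text
clock: 15.95
eef_pos: [348.7, 301.7, 270.7]
tcp_rot: [3.141, -0.0, 1.944]
contact_force: [-0.2, -0.1, -0.1]
opening: 0.526
```

Run:
```python
from h import *
ims={}
for c in("top","side"):
    ims[c]=grab_frame(c); cv2.imwrite(f"pics/{c}1.png",ims[c])
    for t in("magazine","magazine_bar","short_magazine"):
        for b in boxes_of(c,t)[:2]:
            w=toworld(c,b["centre"]); print(c,t,round(b["conf"],2),w.round(),proj(c,w).round())
P=[534,-213,132]
print(sense()["eef_pos"],sense()["opening"])
out=[]
for c in("top","side"):
    u,v=proj(c,P).round().astype(int); print(c,u-40,v-50); out.append(cv2.resize(ims[c][v-50:v+50,u-40:u+40],None,fx=5,fy=5,interpolation=cv2.INTER_CUBIC))
cv2.imwrite("pics/m.png",np.hstack(out))
```

```text
top magazine 0.55 [ 526. -196.   94.] [404. 288.]
top magazine 0.54 [ 551. -253.   27.] [428. 279.]
top magazine_bar 0.96 [ 525. -196.   95.] [404. 288.]
top short_magazine 0.27 [728. -34.  38.] [318. 189.]
side magazine 0.5 [ 531. -218.   99.] [404. 235.]
side magazine_bar 0.82 [ 528. -220.   96.] [406. 236.]
[349.97863751 299.27835282 270.33384113] 0.5300247908704128
top 376 231
side 364 177
```

View pics/m.png

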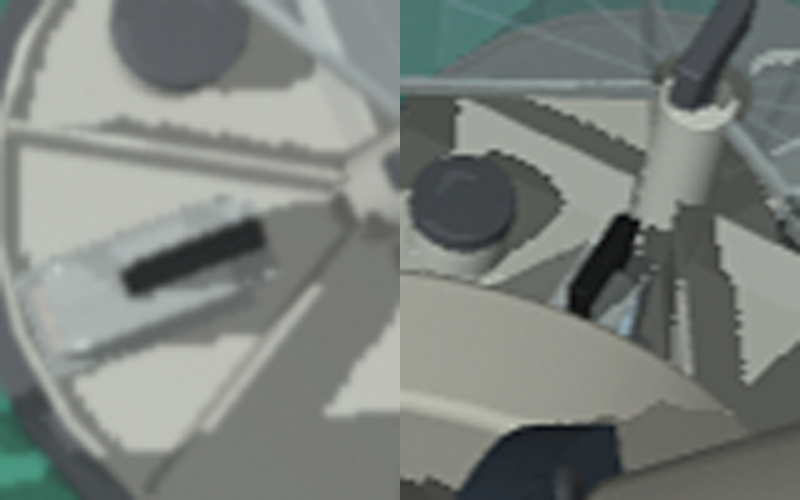

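The top crop shows the bar from (125,280) to (265,232), and the side crop shows it from (585,300) to (625,225). The tall magazine is free in the open side.

Run:
```python
from h import *
for s,t in (((404.6,230),(415.3,281.5)),):
    P=tri(s,t); print(P,proj("side",P)-s,proj("top",P)-t)
f=lambda x,y,z=132:onz("top",np.array([376+x/5,231+y/5]),z)[:2]
for z in(125,132):
    a,b=f(126,278,z),f(262,228,z);print(z,(a+b)/2,np.linalg.norm(b-a),np.degrees(np.arctan2(*(a-b)[::-1])), (a+b)/2-[566.5,-298.5])
# magazine foot front edge corners in top: (20,280),(70,375) z~34/98
m=trace("top","magazine_bar")
if m:
    ys,xs=np.nonzero(m[0]["mask"]); print(m[0]["conf"],len(xs),xs.mean(),ys.mean(),onz("top",np.array([xs.mean(),ys.mean()]),130),np.degrees(cv2.fitLine(np.c_[xs,ys].astype(np.float32),2,0,.01,.01)[:2].ravel()))
```

```text
[ 533.79402506 -214.38417004  118.6329664 ] [-1.09618391 -0.2089704 ] [0.65634712 0.78750911]
125 [ 534.33178169 -211.36114816] 51.86598336958043 110.72484708991215 [-32.16821831  87.13885184]
132 [ 533.58079872 -210.23646299] 51.47040836469257 110.72484708991216 [-32.91920128  88.26353701]
0.74 1152 404.953125 287.38368055555554 [ 523.36673665 -193.01671548  130.        ] [ 53.366756 -20.851748]
```

Run:
```python
from plan import *
s=plan(535,-216.5,200,111,12,45); s=plan(535,-216.5,76,111,8,45,s)
```

```text
at [350.  299.3 270.4] 111.3
[[45,[-45.6,-1.3,5.9],[0,0,0.03]],[45,[-45.7,-1.2,5.9],[0,0,0.03]],[45,[-45.6,-1.2,5.9],[0,0,0.03]],[45,[-45.7,-1.2,5.9],[0,0,0.02]],[45,[-45.7,-1.2,5.9],[0,0,0.03]],[45,[-45.6,-1.2,5.8],[0,0,0.02]],[45,[-45.7,-1.1,5.9],[0,0,0.03]],[45,[-45.6,-1.1,5.8],[0,0,0.02]]]
[[45,[-45.7,-1.1,5.9],[0,0,0.03]],[45,[-45.6,-1.1,5.8],[0,0,0.02]],[45,[-45.7,-1.0,5.9],[0,0,0.03]],[45,[-45.6,-1.1,5.8],[0,0,0.02]]]
[[45,[-0.0,0.0,15.5],[0,0,0.0]],[45,[-0.0,0.0,15.5],[0,0,0.0]],[45,[-0.0,0.0,15.5],[0,0,0.0]],[45,[-0.0,0.0,15.5],[0,0,0.0]],[45,[-0.0,0.0,15.5],[0,0,0.0]],[45,[-0.0,0.0,15.5],[0,0,0.0]],[45,[-0.0,0.0,15.5],[0,0,0.0]],[45,[-0.0,0.0,15.5],[0,0,0.0]]]
```

Request:
servo_tool:
  rows:
    - [45,[-45.6,-1.2,5.9],[0,0,0]]
    - [45,[-45.6,-1.2,5.9],[0,0,0]]
    - [45,[-45.6,-1.2,5.9],[0,0,0]]
    - [45,[-45.6,-1.2,5.9],[0,0,0]]
    - [45,[-45.6,-1.2,5.9],[0,0,0.1]]
    - [45,[-45.6,-1.2,5.9],[0,0,0.1]]
    - [45,[-45.6,-1.2,5.9],[0,0,0.1]]
    - [45,[-45.6,-1.2,5.9],[0,0,0]]

```text
clock: 17.4
eef_pos: [473.6, -45.4, 223.2]
tcp_rot: [3.141, 0.0, 1.937]
contact_force: [0.1, -0.6, 0.5]
opening: 0.527
```

Request:
servo_tool:
  rows:
    - [45,[-45.6,-1,5.9],[0,0,0]]
    - [45,[-45.6,-1,5.9],[0,0,0]]
    - [45,[-45.6,-1,5.9],[0,0,0]]
    - [45,[-46,-1,5.9],[0,0,0]]
    - [45,[0,0,20],[0,0,0]]
    - [45,[0,0,20],[0,0,0]]
    - [45,[0,0,20],[0,0,0]]
    - [45,[0,0,20],[0,0,0]]

```text
clock: 18.4
eef_pos: [535.0, -216.0, 119.1]
tcp_rot: [-3.142, 0.0, 1.937]
contact_force: [0.4, 0.9, -0.2]
opening: 0.526
```

Request:
servo_tool:
  rows:
    - [45,[0,0,15],[0,0,0]]
    - [45,[0,0,10],[0,0,0]]
    - [45,[0,0,6],[0,0,0]]
    - [45,[0,0,5],[0,0,0]]
    - [45,[0,0,5],[0,0,0]]
    - [45,[0,0,0],[0,0,0]]

```text
clock: 19.15
eef_pos: [535.4, -214.9, 78.5]
tcp_rot: [-3.141, -0.0, 1.939]
contact_force: [0.2, 0.5, -0.0]
opening: 0.53
```

Request:
servo_tool:
  rows:
    - [0,[0,0,0],[0,0,0]]
    - [0,[0,0,0],[0,0,0]]
    - [0,[0,0,0],[0,0,0]]
    - [0,[0,0,0],[0,0,0]]
    - [0,[0,0,0],[0,0,0]]
    - [0,[0,0,0],[0,0,0]]
  force: 40

```text
clock: 19.9
eef_pos: [535.7, -215.1, 78.9]
tcp_rot: [3.141, 0.0, 1.939]
contact_force: [-0.9, -1.7, 2.3]
opening: 0.128
```

Request:
servo_tool:
  rows:
    - [0,[0,0,-5],[0,0,0]]
    - [0,[0,0,-10],[0,0,0]]
    - [0,[0,0,-15],[0,0,0]]
    - [0,[0,0,-20],[0,0,0]]
    - [0,[0,0,-20],[0,0,0]]
    - [0,[0,0,-20],[0,0,0]]
    - [0,[0,0,0],[0,0,0]]

```text
clock: 20.78
eef_pos: [536.9, -215.4, 171.0]
tcp_rot: [3.139, 0.003, 1.939]
contact_force: [0.4, 0.3, -2.8]
opening: 0.13
```

Run:
```python
from h import *
f=lambda x,y,z:onz("top",np.array([140+x/5,240+y/5]),z)[:2]
u=np.array([np.cos(np.radians(69.7)),np.sin(np.radians(69.7))]);v=np.array([-u[1],u[0]])
for z in(36,42):
    t=(f(592,272,z)+f(519,458,z))/2;k=(f(510,266,z)+f(456,410,z))/2
    print(z,"tips mid",t,np.linalg.norm(f(592,272,z)-f(519,458,z)),"kink mid",k,np.linalg.norm(f(510,266,z)-f(456,410,z)),"origins",t+132*u,k+103*u)
    a=(f(155,150,z)+f(105,262,z))/2; print("mouth mid (x~28?)",a,"yaw",np.degrees(np.arctan2(*(a-t)[::-1])), np.linalg.norm(a-t))
e1,e2=f(768,312,30),f(675,547,30); m=(e1+e2)/2; print("deck end",m, "origin",m+200*u)
```

```text
36 tips mid [479.64727051  90.64401075] 75.76515353488313 kink mid [489.54566876 119.13067876] 58.453825601276144 origins [525.44277652 214.44535012] [525.28004087 215.73323902]
mouth mid (x~28?) [538.95010249 259.40779992] yaw 70.63875551283505 178.8799665029115
42 tips mid [479.38636115  89.7230312 ] 75.31363651812589 kink mid [489.2257706  118.03993494] 58.105474205916146 origins [525.18186716 213.52437057] [524.96014271 214.64249521]
mouth mid (x~28?) [538.33578215 257.48108463] yaw 70.63875551283503 177.81394412897353
deck end [456.16868593  26.40103341] origin [525.55581624 213.97882033]
```

Run:
```python
from plan import *
s=plan(465.4,51.1,160,69.8,12,0); s=plan(465.4,51.1,90,69.8,6,0,s)
```

```text
at [ 536.9 -215.4  171. ] 111.1
[[0,[22.9,2.4,0.9],[0,0,3.44]],[0,[23.0,1.1,0.9],[0,0,3.44]],[0,[23.0,-0.3,0.9],[0,0,3.44]],[0,[22.9,-1.7,0.9],[0,0,3.44]],[0,[22.8,-3.1,0.9],[0,0,3.44]],[0,[22.6,-4.4,0.9],[0,0,3.44]],[0,[22.2,-5.8,0.9],[0,0,3.44]],[0,[21.9,-7.1,0.9],[0,0,3.45]]]
[[0,[21.4,-8.4,1.0],[0,0,3.44]],[0,[20.9,-9.7,0.9],[0,0,3.45]],[0,[20.2,-10.9,1.0],[0,0,3.44]],[0,[19.5,-12.0,0.9],[0,0,3.45]]]
[[0,[0.0,-0.0,11.7],[0,0,-0.0]],[0,[0.0,-0.0,11.7],[0,0,-0.0]],[0,[0.0,-0.0,11.7],[0,0,-0.0]],[0,[0.0,-0.0,11.6],[0,0,-0.0]],[0,[0.0,-0.0,11.7],[0,0,-0.0]],[0,[0.0,-0.0,11.6],[0,0,-0.0]]]
```

Request:
servo_tool:
  rows:
    - [0,[22.9,2.4,0.9],[0,0,3.44]]
    - [0,[23.0,1.1,0.9],[0,0,3.44]]
    - [0,[23.0,-0.3,0.9],[0,0,3.44]]
    - [0,[22.9,-1.7,0.9],[0,0,3.44]]
    - [0,[22.8,-3.1,0.9],[0,0,3.44]]
    - [0,[22.6,-4.4,0.9],[0,0,3.44]]
    - [0,[22.2,-5.8,0.9],[0,0,3.44]]
    - [0,[21.9,-7.1,0.9],[0,0,3.45]]

```text
clock: 21.78
eef_pos: [487.1, -36.5, 160.9]
tcp_rot: [-3.141, 0.0, 1.457]
contact_force: [0.3, 0.4, -2.8]
opening: 0.131
```

Request:
servo_tool:
  rows:
    - [0,[21.4,-8.4,1.0],[0,0,3.44]]
    - [0,[20.9,-9.7,0.9],[0,0,3.45]]
    - [0,[20.2,-10.9,1.0],[0,0,3.44]]
    - [0,[19.5,-12.0,0.9],[0,0,3.45]]
    - [0,[0,0,20],[0,0,0]]
    - [0,[0,0,20],[0,0,0]]
    - [0,[0,0,15],[0,0,0]]
    - [0,[0,0,10],[0,0,0]]

```text
clock: 22.78
eef_pos: [463.7, 51.4, 91.8]
tcp_rot: [-3.141, 0.0, 1.218]
contact_force: [0.5, 0.5, -2.1]
opening: 0.129
```

Request:
servo_tool:
  rows:
    - [0,[0,0,0],[0,0,0]]

```text
clock: 22.9
eef_pos: [463.6, 51.4, 92.1]
tcp_rot: [-3.14, 0.001, 1.218]
contact_force: [0.3, 0.5, -2.3]
opening: 0.127
```

Run:
```python
from h import *
s=sense();print(s["eef_pos"],s["tcp_rot"],s["contact_force"])
a=grab_frame("top"); b=grab_frame("side")
cv2.imwrite("pics/top2.png",a);cv2.imwrite("pics/side2.png",b)
cv2.imwrite("pics/e.png",cv2.resize(np.hstack([a[235:355,190:310],b[290:410,240:380]]),None,fx=3,fy=3,interpolation=cv2.INTER_CUBIC))
```

```text
[463.63360946  51.37537373  92.06158186] [-3.14035778e+00  6.14958276e-04  1.21791691e+00] [ 0.32697395  0.47124509 -2.30107854]
```

View pics/e.png

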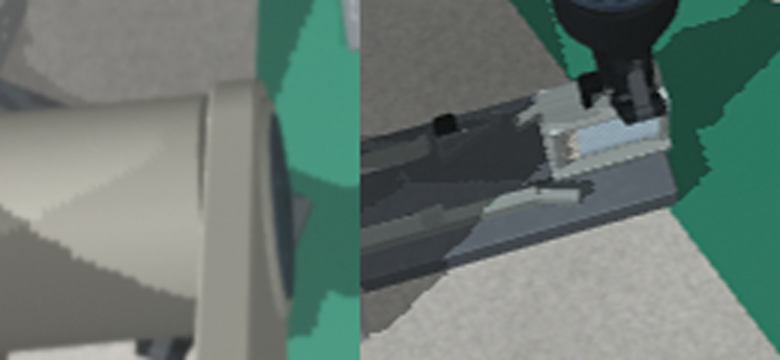

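The side crop shows the magazine upright just above the deck, with its front end at (545,150) inside the flare. I'll lower it until it touches.

Request:
servo_tool:
  rows:
    - [0,[0,1.8,3],[0,0,0]]
    - [0,[0,0,2],[0,0,0]]
    - [0,[0,0,1.5],[0,0,0]]
    - [0,[0,0,1],[0,0,0]]
    - [0,[0,0,1],[0,0,0]]
    - [0,[0,0,0],[0,0,0]]

```text
clock: 23.75
eef_pos: [465.7, 50.9, 84.1]
tcp_rot: [-3.141, 0.0, 1.218]
contact_force: [-0.1, -0.6, -2.3]
opening: 0.129
```

Request:
servo_tool:
  rows:
    - [0,[0,0,1],[0,0,0]]
    - [0,[0,0,0.7],[0,0,0]]
    - [0,[0,0,0],[0,0,0]]

```text
clock: 24.12
eef_pos: [466.0, 50.9, 82.9]
tcp_rot: [3.141, -0.0, 1.218]
contact_force: [-1.0, 0.1, 4.9]
opening: 0.126
```

Contact with the deck, 5 N up. Sliding in.

Request:
servo_tool:
  rows:
    - [0,[5,0,0],[0,0,0]]
    - [0,[5,0,0],[0,0,0]]
    - [0,[5,0,0],[0,0,0]]
    - [0,[5,0,0],[0,0,0]]
    - [0,[5,0,0],[0,0,0]]
    - [0,[5,0,0],[0,0,0]]

```text
clock: 24.88
eef_pos: [476.7, 79.5, 82.7]
tcp_rot: [3.141, -0.0, 1.218]
contact_force: [-0.7, -1.4, 5.5]
opening: 0.128
```

Request:
servo_tool:
  rows:
    - [0,[5,0,0],[0,0,0]]
    - [0,[5,0,0],[0,0,0]]
    - [0,[5,0,0],[0,0,0]]
    - [0,[5,0,0],[0,0,0]]
    - [0,[5,0,0],[0,0,0]]
    - [0,[5,0,0],[0,0,0]]
    - [0,[5,0,0],[0,0,0]]

```text
clock: 25.75
eef_pos: [487.6, 111.8, 82.9]
tcp_rot: [-3.141, 0.001, 1.219]
contact_force: [-5.8, -4.5, 13.6]
opening: 0.131
```

Request:
servo_tool:
  rows:
    - [0,[5,0,-0.5],[0,0,0]]
    - [0,[5,0,0],[0,0,0]]
    - [0,[5,0,0],[0,0,0]]
    - [0,[5,0,0],[0,0,0]]
    - [0,[5,0,0],[0,0,0]]

```text
clock: 26.38
eef_pos: [495.9, 135.5, 83.0]
tcp_rot: [-3.14, 0.001, 1.219]
contact_force: [-5.1, -2.5, 8.5]
opening: 0.132
```

Request:
servo_tool:
  rows:
    - [0,[5,0,0],[0,0,0]]
    - [0,[5,0,0],[0,0,0]]
    - [0,[5,0,0],[0,0,0]]
    - [0,[5,0,0],[0,0,0]]
    - [0,[5,0,0],[0,0,0]]
    - [0,[5,0,0],[0,0,0]]

```text
clock: 27.12
eef_pos: [506.2, 163.7, 83.0]
tcp_rot: [-3.14, 0.001, 1.218]
contact_force: [-5.0, -2.9, 8.1]
opening: 0.131
```

Request:
servo_tool:
  rows:
    - [0,[5,0,0],[0,0,0]]
    - [0,[5,0,0],[0,0,0]]
    - [0,[5,0,0],[0,0,0]]
    - [0,[5,0,0],[0,0,0]]
    - [0,[5,0,0],[0,0,0]]

```text
clock: 27.75
eef_pos: [514.8, 187.1, 83.0]
tcp_rot: [-3.14, 0.001, 1.218]
contact_force: [-5.1, -2.5, 9.4]
opening: 0.132
```

Request:
servo_tool:
  rows:
    - [0,[3,0,0],[0,0,0]]
    - [0,[3,0,0],[0,0,0]]
    - [0,[2,0,0],[0,0,0]]

```text
clock: 28.12
eef_pos: [517.6, 194.6, 83.0]
tcp_rot: [-3.14, 0.001, 1.218]
contact_force: [-4.6, -3.3, 8.8]
opening: 0.128
```

Request:
servo_tool:
  rows:
    - [0,[2,0,0],[0,0,0]]
    - [0,[2,0,0],[0,0,0]]
    - [0,[1,0,0],[0,0,0]]
    - [0,[0,0,0],[0,0,0]]

```text
clock: 28.62
eef_pos: [519.4, 199.5, 83.0]
tcp_rot: [-3.14, 0.001, 1.218]
contact_force: [-5.4, -0.9, 7.5]
opening: 0.131
```

Request:
servo_tool:
  rows:
    - [0,[1,0,0],[0,0,0]]
    - [0,[1,0,0],[0,0,0]]
    - [0,[0,0,0],[0,0,0]]

```text
clock: 29.0
eef_pos: [520.4, 201.4, 82.9]
tcp_rot: [-3.14, 0.001, 1.218]
contact_force: [-2.7, -0.3, 6.7]
opening: 0.133
```

Request:
servo_tool:
  rows:
    - [0,[1,0,0],[0,0,0]]
    - [0,[1,0,0],[0,0,0]]
    - [0,[0,0,0],[0,0,0]]

```text
clock: 29.38
eef_pos: [521.6, 202.8, 82.9]
tcp_rot: [-3.141, 0.001, 1.218]
contact_force: [-1.1, -2.3, 4.2]
opening: 0.129
```

Request:
servo_tool:
  rows:
    - [0,[1,0,0],[0,0,0]]
    - [0,[0,0,0],[0,0,0]]

```text
clock: 29.62
eef_pos: [521.7, 203.2, 83.1]
tcp_rot: [-3.141, 0.001, 1.218]
contact_force: [-2.3, -4.5, 6.5]
opening: 0.132
```

Request:
servo_tool:
  rows:
    - [0,[1,0,0],[0,0,0]]
    - [0,[1,0,0],[0,0,0]]
    - [0,[0,0,0],[0,0,0]]

```text
clock: 30.0
eef_pos: [521.8, 204.1, 83.4]
tcp_rot: [-3.141, 0.003, 1.219]
contact_force: [-6.0, -10.7, 15.3]
opening: 0.13
```

At the end stop: 12 N with no more travel. I'll relieve the push, open, and rise.

Request:
servo_tool:
  rows:
    - [0,[-2,0,-0.5],[0,0,0]]
    - [0,[0,0,0],[0,0,0]]
    - [40,[0,0,0],[0,0,0]]
    - [40,[0,0,0],[0,0,0]]
    - [40,[0,0,0],[0,0,0]]
    - [40,[0,0,-8],[0,0,0]]
    - [40,[0,0,-20],[0,0,0]]
    - [40,[0,0,-40],[0,0,0]]

```text
clock: 31.0
eef_pos: [521.1, 203.5, 151.4]
tcp_rot: [-3.14, 0.002, 1.218]
contact_force: [0.9, 0.2, 0.7]
opening: 0.465
```

Request:
servo_tool:
  rows:
    - [40,[0,0,-40],[0,0,0]]
    - [40,[-20,-45,-20],[0,0,0]]
    - [40,[-20,-50,0],[0,0,0]]
    - [40,[-20,-50,0],[0,0,0]]
    - [40,[-20,-50,0],[0,0,0]]
    - [40,[0,0,0],[0,0,0]]

```text
clock: 31.75
eef_pos: [308.5, 195.6, 211.8]
tcp_rot: [-3.141, -0.0, 1.22]
contact_force: [0.2, 0.5, -0.1]
opening: 0.469
```

Run:
```python
from h import *
s=sense();print(s["clock"],s["eef_pos"],s["contact_force"])
a=grab_frame("top"); b=grab_frame("side")
for c in("top","side"):
    for t in("magazine","magazine_bar","catch"):
        for q in boxes_of(c,t)[:2]: w=toworld(c,q["centre"]);print(c,t,round(q["conf"],2),w.round(),proj(c,w).round())
cv2.imwrite("pics/f.png",cv2.resize(np.hstack([a[230:330,150:250],b[300:400,205:315]]),None,fx=3.7,fy=3.7,interpolation=cv2.INTER_CUBIC))
cv2.imwrite("pics/topf.png",a)
```

```text
31.75 [308.49064068 195.59106655 211.81795092] [ 0.22224967  0.53702805 -0.07308579]
top magazine 0.85 [521. 199. 102.] [187. 287.]
top magazine_bar 0.9 [519. 201. 102.] [186. 289.]
top magazine_bar 0.36 [ 542. -244.   27.] [423. 283.]
top catch 0.75 [535. 148.  44.] [222. 283.]
top catch 0.73 [ 543. -243.   25.] [423. 283.]
side catch 0.41 [ 516. -347.   47.] [446. 225.]
```

View pics/f.png

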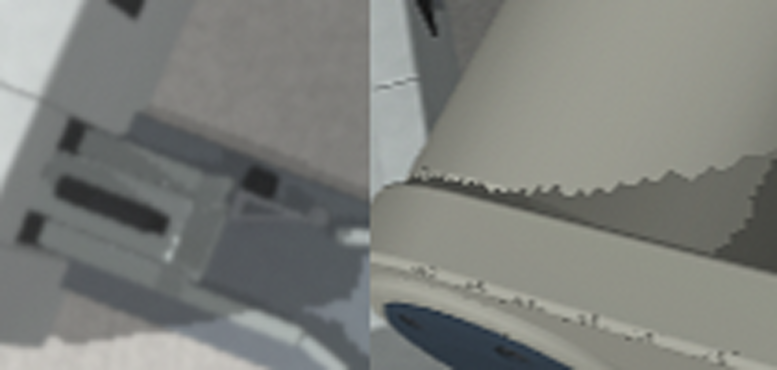

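Run:
```python
from h import *
p=onz("top",np.array([150+112/3.7,230+206/3.7]),136)[:2]; u=np.array([np.cos(np.radians(69.8)),np.sin(np.radians(69.8))]);v=np.array([-u[1],u[0]])
d=p-[525.4,214]; print("bar in scanner",d@u,d@v)
a=cv2.imread("pics/top0.png").astype(int);b=cv2.imread("pics/topf.png").astype(int)
D=abs(a-b).max(2)[275:300,205:245]
for r in D[::2,::2]: print(" ".join("%3d"%x for x in r))
```

```text
bar in scanner -13.061093323767505 -0.1864438123755123
  2   1   1   1   2   1   0   1   1   1   1   1   2   1   1   1   1   1   1   1
  1   1   1   1   1   2   1   1   1   1   1   1   1   2   1   1   1   1   2   1
  0   2   1   1   3   1   2   2   1   3   2   1   2   1   1   2   0   2   2   1
  1   2   1   2   1   2   1   1   1   1   2   1   1   0   1   0   1   1   2   1
  4   1   1   2   2   1   1   1   2   1   1   1   1   1   1   1   0   1   1   2
 17  18  19  15   1   1   1   1   2   1   0   1   0   0   2   1   0   2   1   1
 21  16  20  10   1   1   0   1   1   1   0   1   2   1   1   1   1   0   1   1
 16  17  21   7   1   0   2   1   1   1   1   1   1   1   1   1   1   2   1   1
 17  19  21   3   1   1   1   1   2   2   1   0   2   2   1   2   2   1   0  17
 15  19  13   2   1   1   1   1   1   2   1   1   1   1   1   1   1   1   1  33
 14  19   4   0   1   1   1   1   0   1   1   3   1   1   2   0   2   1   3   7
 18  15   2   1   1   1   0   2   1   1   0   0   1   0   1   1   1   1   1   1
 18   7   1   0   0   1   2   2   1   2   1   0   0   2   2   1   0   1   1   1
```

The catch pixels match the rest picture exactly, so it is shut behind the foot plate. Handing in.

```bash
python3 -c "
from rig import *
print(sign_off())"
```

```text
the job is handed in; nothing more can be done
None
```

The tall magazine is in the scanner, front first and fully home. The catch is shut behind it, and the job was handed in at about 32 s of the 72 s allowed. I turned the carousel +134° by the grip bar, lifted the magazine upright by its carrying bar, set it on the deck about 160 mm before home, and slid it in until it met the end stop. I then let go and moved the arm clear.

**Last checks:**
- **End stop:** the push reached 12 N with no further travel, after which I backed the push off 2 mm before letting go.
- **Catch:** in the top view its pixels are the same as in the first picture, so it has sprung back to rest.
- **Magazine position:** its carrying bar measures −13 mm along the scanner (−10 mm at home) and −0.2 mm across. The −13 mm disagrees with the end-stop contact; I put that down to a few millimetres of reading error, since the shut catch means it is within about 1 mm of home.

**What failed or disagreed:**
- **First grip:** my first try at the grip bar closed on nothing. The fingertips stood about 32 mm higher than the reported TCP, which I confirmed by lightly touching the bar's top, and I used that correction from then on.
- **Side camera:** the arm blocked it at the end, so the final check rests on the top view and the forces alone.
- **Things left in place:** I did not measure the bottle, beaker, tweezers or the other carousel items again at the end. The arm's path stayed clear of those on the bench.

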